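# Tug-test the vial cassette's latch, then turn it upside down

## Robot

A 7-joint arm with a two-finger parallel gripper is mounted at the origin on a cart in front of the work surface, level with it; the furniture and walls round the work are solid. World frame = base frame: x ahead of the robot, y to its left, z up, the work surface at z = 0. Lengths are in m, angles in rad, forces in N, time in s.
With the tool pointing down it reaches from about 0.425 to 0.875 m from the base axis. Payload 4.7 kg.
Tool frame: the origin (TCP) lies at the very end of the fingers, on their centre line; the grasp point (between the pads) lies 19 mm behind it (env.grip_depth is the distance from the TCP to the grasp point, in m); z points along the fingers, y is the line along which they close (so a half turn about z gives the same grasp; the last joint's range is limited). The gripper opens to 85 mm and grips with 20 to 120 N. Pads are 22 mm wide; open, the fingers measure 114 mm over their backs; the gripper's body (76 mm by 85 mm) begins 54 mm behind the grasp point. The pads swing forward as they close: fully open they stand 13 mm farther back than shut.
Start: joints at [-1.196, 0.321, -0.07, 1.45, 0.023, 1.371, -0.057], TCP at [0.229, 0.608, 0.231] pointing down, gripper open.
Joint ranges: [-2.86, 2.86], [-0.3, 2.09], [-1.38, 1.24], [0.06, 2.45], [-1.56, 4.7], [0.09, 2.05], [-2.69, 2.69]. Speed limits (rad/s): [2.57, 2.57, 3.14, 3.14, 3.14, 3.14, 3.14].

## Interface

Orientations are given as [roll, pitch, yaw] about the fixed x, y, z axes, in that order (R = Rz(yaw) Ry(pitch) Rx(roll)).
In Python, from station import readout, viewer, order, env gives the robot as it stands.
- The arm moves only by the tool arm_command, never from a script. Its argument "plan" is a list of rows, each a list of 3 entries, a list of its own where there are three numbers: the turn, a rotation vector about the tool's x, y, z in rad, then the shift along the tool's x, y, z in m, then the opening, from -1 (shut) to 1 (fully open). A call has 1 to 5 rows; each row is the pose to reach, as a shift and turn from the pose commanded when the call began, along the tool's axes at that moment; what a row does not reach only later rows make up. A row lasts 1/12 s, in which the tool goes at most 41.7 mm and 7.16 degrees, less where a joint would pass 70% of its speed; a pose out of reach is approached as far as the arm can. A call with a gripper value outside its range is refused whole. The fingers move at their own pace and stop on an object; the grip force is fixed at half the most. Time passes only in rows, so rows that repeat a pose let the fingers close. It gives the time, the measured TCP pose, the force, the opening and the grip force at its end, in the units of the state.
- readout.observe(): the state, without advancing time (a new reading comes with each control period).
- viewer.capture(name): name is "side" or "top"; returns the picture (400x640x3 uint8, red, green, blue); there is no depth.
- viewer.calibration(name): a dict with "fx", "fy", "cx", "cy" (pixels), "dist_coeffs" ([k1, k2, p1, p2, k3] as OpenCV has them; the pictures are not rectified), "rvec" (rotation vector, rad) and "tvec" (3), from world to camera coordinates, as OpenCV has them. Camera axes: x right, y down, z forward; pixel columns grow to the right and rows downward; lengths in m; the calibration is good to about 2 mm. A picture is of the moment at which its call begins. calibration takes no time and is no camera call.
- order.close_job(): hands the job in; it is judged then, once.
The state is a dict: "time": time; "joints": joint angles; "joint_velocities": joint speeds; "effort": joint torques, N m; "ee_pos": TCP position; "tool_rot": TCP orientation; "contact_force": force on the tool from outside, world axes, zero at the start; "wrist_torque": the same for the moment, N m; "grip_width": finger opening in m; "grip_force": force on a finger pad.
Only numpy, scipy, OpenCV 4.12 (cv2) and the standard library are available. Lean on these libraries where they do the work, as an engineer would, in place of code of your own. Each camera call takes 0.05 s, during which the arm holds its last target. There are 200 camera calls.

## Task

The filled vials have to stand on their caps for the air-bubble check. First make sure the cassette is really latched in the turn-over cradle: with the cradle upright, tug its handle firmly straight up, well over its own weight, and hold the pull a moment; if it lifts, press it down hard until it is firm and tug again. Only when it holds, swing the cradle by its turn bar right over to the stop, let go with the cassette still latched in it upside down, and leave the other things on the bench where they are.

Things in the scene. Friction and masses are not known exactly. Their poses are not given: they have to be found in the camera images.
- stand: Grey turn-over stand, fixed on the bench: base plate 124 x 236 mm, a cheek 114 mm high at each end. Origin: centre of its underside, on the bench. Its x axis points away from the turn bar (to the far side), y along the turning axis towards the latch end, z up. The turning axis is parallel to y, 100 mm above the origin, at x = 0.
- cradle (a joint): Angle of the cradle, the open aluminium tray (82 mm wide, 176 mm long) that turns between the cheeks: 0 = upright against a stop (as it starts), 3.14 = upside down against the other stop. It grows as the turn bar goes up, over the top and down on the far side. Friction of about 0.25 N m: it stays where it is left.
- cradle_centre (a point): Middle of the cradle on the turning axis. Axes turn with the cradle; while it is upright they are those of the stand.
- turn_bar (a point): Middle of the turn bar, a dark U-shaped bar on the tray's long side facing the robot. Its black hand grip (15 mm thick, 56 mm long along y) spins freely. In the cradle's frame at x = -100 mm, y = 0, z = 0, so it is 100 mm above the bench at both ends of the half turn and 200 mm at the top; 48 mm free between grip and tray, so open the fingers only a little there.
- cassette_handle (a point): Middle of the cassette's handle, a steel bridge near the latch end: bar 11 mm thick, 54 mm long along the cradle's x, 32 mm above the deck; grip it along y (29 mm free each side). In the cradle's frame at about x 0, y 44, z 43 mm, latched or not (1 mm differs). Pulled up, it lifts freely with 2 to 8 N if not latched; latched, it rises under 2 mm; 15 N is a good tug.
- cassette: White vial cassette, 72 x 150 x 30 mm, six white-capped vials (22 mm above the deck) fixed in it, 0.35 to 0.6 kg in all; origin at the centre of its underside, axes as the cradle's while upright. A tongue on its heel end (-y) lies under a fixed steel lip of the cradle; the other end (+y) is held down only by the hidden hook, which grips a staple under the cassette.
- latch_box: Closed grey box, 36 x 58 x 49 mm, under the tray at the latch end (+y), origin at its bottom centre. The hook inside cannot be seen; it starts closed or open. Pushing the cassette's handle straight down closes it: spring plungers give way 6 to 8 mm with 5 to 20 N, then the cassette is firm on the tray (23 N is enough) and the hook has closed; let go, it springs back up.
- notebook: Dark notebook, 147 x 102 x 15 mm, lying at the left; bystander. Origin at the centre of its underside.
- petri_dish: Culture dish, 60 mm across, 15 mm high, left of the stand; bystander. Origin at the centre of its underside.
- spare_vial: Vial with a blue cap, 20 mm across, 48 mm high, standing left of the stand; bystander. Origin at the centre of its underside.

How it is judged:
On the way:
1. with the cradle upright, the cassette is tugged upwards and the latch takes the pull without the cassette lifting (contact force between latch_box and cassette above 7 N and z of cassette_handle in the frame of cradle_centre between 0.041 and 0.0465 m and value of joint cradle below 0.15 rad), for 0.2 s.
At the end, for the whole second after the job is handed in: The cradle is upside down at its stop (over 3.05 rad) and the cassette hangs in it, still latched (its handle within 5 mm of its seated place) and at rest (value of joint cradle above 3.05 rad and z of cassette_handle in the frame of cradle_centre between 0.038 and 0.048 m and horizontal distance between cassette_handle and cradle_centre below 0.052 m and linear speed of cassette below 0.02 m/s); the robot touches nothing.
It fails at once if the cassette drops out of the tilted cradle (value of joint cradle above 0.6 rad and z of cassette_handle in the frame of cradle_centre above 0.062 m).
It fails at once if the notebook, the culture dish or the spare vial is moved more than 30 mm (distance of any of notebook, petri_dish, spare_vial from where it was at the start of the episode above 0.03 m).
It also fails if it takes over 64 s, if anything falls off the work surface, if the arm or the gripper's body presses on something with over 40 N, if the wrist force passes 120 N, or if a joint passes its speed limit or range.

## Working session

There is one attempt and no reset: what is moved stays moved. The work goes in short steps, Python scripts to look and compute and a tool call to move; the robot and the scene stay as the last step left them, time stands still between calls to the robot, and variables do not carry over. Pictures are saved under pics/ and viewed, at most 10 in all, crops included, and the job is handed in when it is done.

Besides the shell and the picture viewer there is one more tool, called after ">>>" as name([rows], argument=value, ...), one row to a line, values as JSON. arm_command: Moves the arm, as the interface text tells. Its arguments: {"type":"object","properties":{"plan":{"type":"array","items":{"type":"array"}}},"required":["plan"]}

```bash
mkdir -p pics; ls; python3 - <<'E'
from station import readout, viewer, order, env
import cv2
for n in("side","top"):
    im=viewer.capture(n); cv2.imwrite(f"pics/{n}0.png",im[:,:,::-1])
    c=viewer.calibration(n); print(c)
s=readout.observe(); print(s)
E
```

```text
pics
{'fx': 440.8097949737586, 'fy': 440.8097949737586, 'cx': 318.2487927156691, 'cy': 200.82355529341933, 'dist_coeffs': array([-0.01308031,  0.        ,  0.        ,  0.        ,  0.        ]), 'rvec': array([ 2.06120249, -0.10201236,  0.07023115]), 'tvec': array([-0.53281878,  0.20328933,  1.0128453 ])}
{'fx': 470.62172674009184, 'fy': 470.62172674009184, 'cx': 312.96378664940846, 'cy': 194.90911556238026, 'dist_coeffs': array([-0.13593356,  0.        ,  0.        ,  0.        ,  0.        ]), 'rvec': array([ 2.20574388, -2.1658178 ,  0.09090988]), 'tvec': array([0.1631869 , 0.56798976, 1.15759047])}
{'time': 0.1, 'joints': array([-1.19589762,  0.32176211, -0.0701288 ,  1.45157813,  0.02261413,
        1.37080597, -0.05693608]), 'joint_velocities': array([ 0.00034534, -0.0033153 , -0.00118382, -0.00258468,  0.00066888,
       -0.00251613,  0.00042635]), 'effort': array([ 1.27540111e-04, -4.94879830e+01, -3.83892953e-01, -3.15207624e+01,
        1.30115548e-02,  7.50087784e-03,  3.27983230e-05]), 'ee_pos': array([0.22931317, 0.60767698, 0.23031202]), 'tool_rot': array([-3.13982948e+00,  9.47574876e-05,  2.78083101e+00]), 'contact_force': array([-0.40134927,  0.07605521, -0.54427459]), 'wrist_torque': array([0.00930829, 0.00271439, 0.01179941]), 'grip_force': 0.0, 'grip_width': 0.08572450258917738}
```

View pics/top0.png

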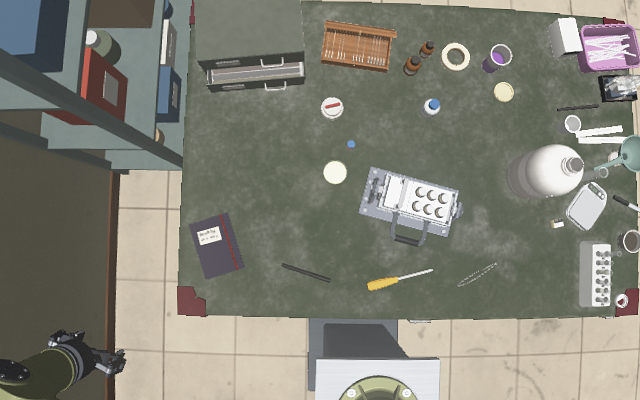

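View pics/side0.png

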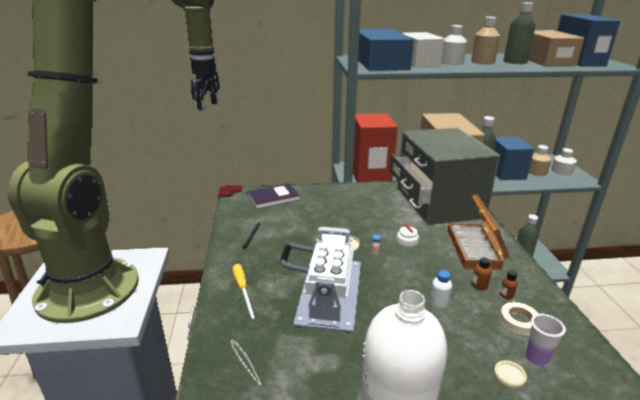

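The top view shows the stand centred near (410,202), the turn bar at about (408,238) and the dish at (335,172). The side view shows the stand near (330,275). I'll enlarge both.

```bash
python3 - <<'E'
import cv2,numpy as np
a=cv2.imread("pics/top0.png")[155:255,345:475]; b=cv2.imread("pics/side0.png")[215:335,270:380]
cv2.imwrite("pics/c1.png",cv2.resize(a,None,fx=6,fy=6,interpolation=cv2.INTER_CUBIC)[:600])
cv2.imwrite("pics/c2.png",cv2.resize(b,None,fx=5,fy=5,interpolation=cv2.INTER_CUBIC))
E
```

```text
(no output)
```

View pics/c1.png

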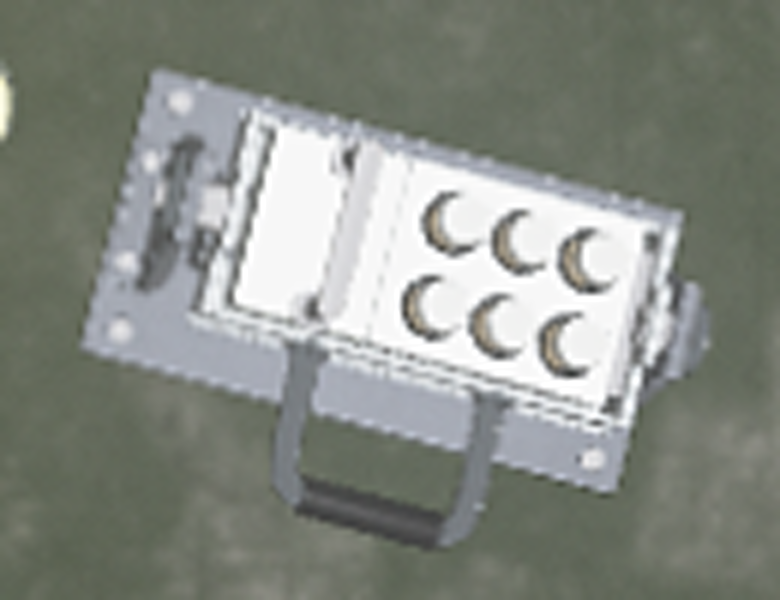

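View pics/c2.png

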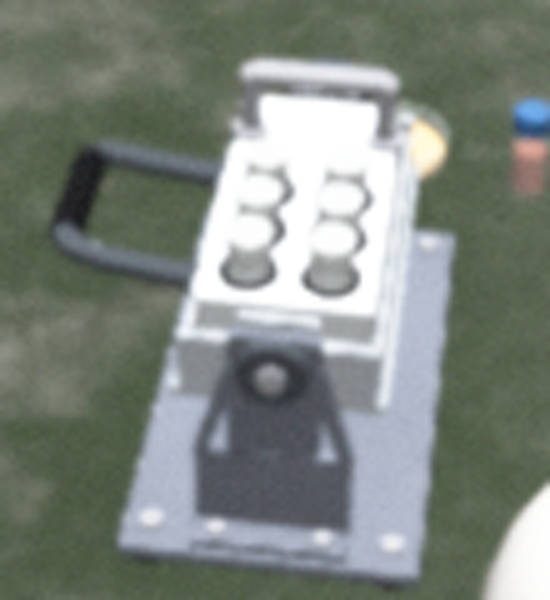

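```bash
cat > h.py <<'E'
import numpy as np,cv2
from scipy.spatial.transform import Rotation as R
from station import readout, viewer, order, env
C={n:viewer.calibration(n) for n in("side","top")}
def proj(n,P):
    c=C[n];K=np.array([[c["fx"],0,c["cx"]],[0,c["fy"],c["cy"]],[0,0,1]])
    return cv2.projectPoints(np.array(P,float).reshape(-1,3),c["rvec"],c["tvec"],K,c["dist_coeffs"])[0].reshape(-1,2)
E
python3 - <<'E'
from h import *
from scipy.optimize import least_squares
h=[0,.044,.143];g=[-.1,0,.1];z=.006
L={"top":[([.062,.118,z],370.6,166.7),([-.062,.118,z],358.4,212.7),([-.062,-.118,z],447.2,236.4),(h,403.2,193),(g,406.4,240)],
"side":[([-.062,-.118,z],294.1,324.3),([.062,-.118,z],353.3,330.3),([.062,.118,z],360.7,261.3),(h,333.7,229.3),(g,285.7,252.3)]}
def T(p,P): return R.from_euler('z',p[2]).apply(np.array(P))+[p[0],p[1],0]
def f(p): return np.concatenate([(proj(n,T(p,[a[0] for a in l]))-np.array([a[1:] for a in l])).ravel() for n,l in L.items()])
s=least_squares(f,[.65,0,0],loss='soft_l1');p=s.x
print(p,f(p).round(1).reshape(-1,2).tolist());print(T(p,[h,g]).round(4), env.grip_depth)
E
```

```text
[ 0.55499165 -0.06960328 -0.24048253] [[-1.1, -0.9], [-0.9, 0.0], [-0.8, -0.2], [-1.2, -0.8], [-0.2, -0.3], [-0.8, 1.9], [0.4, 2.3], [-0.7, 2.3], [-0.4, 1.3], [-0.2, 1.8]]
[[ 0.5655 -0.0269  0.143 ]
 [ 0.4579 -0.0458  0.1   ]] 0.0187
```

The handle is in view at top pixel (403,193) and side pixel (334,229), and the fit residuals are about 2 px. I'll start the approach.

>>> arm_command([
  [[0,0,-0.12],[-0.03,-0.027,-0.01],-0.3],
  [[0,0,-0.12],[-0.06,-0.053,-0.015],-0.3],
  [[0,0,-0.12],[-0.09,-0.08,-0.02],-0.3],
  [[0,0,-0.12],[-0.12,-0.106,-0.02],-0.3],
  [[0,0,-0.12],[-0.15,-0.132,-0.02],-0.3],
])

```text
time: 0.52
ee_pos: [0.3238, 0.4299, 0.2513]
tool_rot: [3.141, 0.0, 2.901]
contact_force: [0.8, 0.4, 0.2]
grip_width: 0.0303
grip_force: 0.0
```

```bash
cat >> h.py <<'E'
def go(pos,rpy=(np.pi,0,np.pi-.2405)):
    s=readout.observe();r=R.from_euler('xyz',s["tool_rot"])
    print("t",round(s["time"],2),"pos",s["ee_pos"].round(4),"F",s["contact_force"].round(1),"w",round(s["grip_width"],4),round(s["grip_force"],1))
    print("turn",(r.inv()*R.from_euler('xyz',rpy)).as_rotvec().round(3),"shift",r.inv().apply(np.array(pos)-s["ee_pos"]).round(4))
E
python3 -c "
from h import *
go([.5655,-.027,.23])"
```

```text
t 0.52 pos [0.3238 0.4299 0.2513] F [0.8 0.4 0.2] w 0.0303 0.0
turn [ 0.  0. -0.] shift [-0.3436 -0.3861  0.0213]
```

>>> arm_command([
  [[0,0,0],[-0.024,-0.027,0],-0.3],
  [[0,0,0],[-0.048,-0.054,0],-0.3],
  [[0,0,0],[-0.072,-0.081,0],-0.3],
  [[0,0,0],[-0.096,-0.108,0],-0.3],
  [[0,0,0],[-0.12,-0.135,0],-0.3],
])

```text
time: 0.93
ee_pos: [0.4079, 0.2701, 0.2511]
tool_rot: [-3.142, -0.0, 2.901]
contact_force: [0.2, 0.4, 0.3]
grip_width: 0.0298
grip_force: 0.0
```

>>> arm_command([
  [[0,0,0],[-0.024,-0.027,0],-0.3],
  [[0,0,0],[-0.048,-0.054,0],-0.3],
  [[0,0,0],[-0.072,-0.081,0],-0.3],
  [[0,0,0],[-0.096,-0.108,0],-0.3],
  [[0,0,0],[-0.12,-0.135,0],-0.3],
])

```text
time: 1.35
ee_pos: [0.4922, 0.1105, 0.2511]
tool_rot: [3.141, -0.0, 2.901]
contact_force: [0.8, 0.3, 0.8]
grip_width: 0.0301
grip_force: 0.0
```

>>> arm_command([
  [[0,0,0],[-0.024,-0.027,0],-0.3],
  [[0,0,0],[-0.048,-0.054,0.005],-0.3],
  [[0,0,0],[-0.072,-0.081,0.01],-0.3],
  [[0,0,0],[-0.096,-0.108,0.02],-0.3],
  [[0,0,0],[-0.103,-0.116,0.02],-0.3],
])

```text
time: 1.77
ee_pos: [0.5644, -0.0317, 0.2294]
tool_rot: [-3.137, -0.001, 2.893]
contact_force: [-0.6, -0.3, -0.4]
grip_width: 0.0297
grip_force: 0.0
```

```bash
python3 -c "
from h import *
go([.5655,-.027,.124])
for n,(u,v) in dict(top=(330,130),side=(270,160)).items():
    im=viewer.capture(n)[v:v+130,u:u+150,::-1]; cv2.imwrite(f'pics/d_{n}.png',cv2.resize(im,None,fx=2.6,fy=2.6,interpolation=2))
a=[cv2.imread(f'pics/d_{n}.png') for n in('top','side')]
cv2.imwrite('pics/d.png',np.hstack(a))
"
```

```text
t 1.77 pos [ 0.5644 -0.0317  0.2294] F [-0.6 -0.3 -0.4] w 0.0297 0.0
turn [-0.004 -0.001 -0.008] shift [0.     0.0053 0.1054]
```

View pics/d.png

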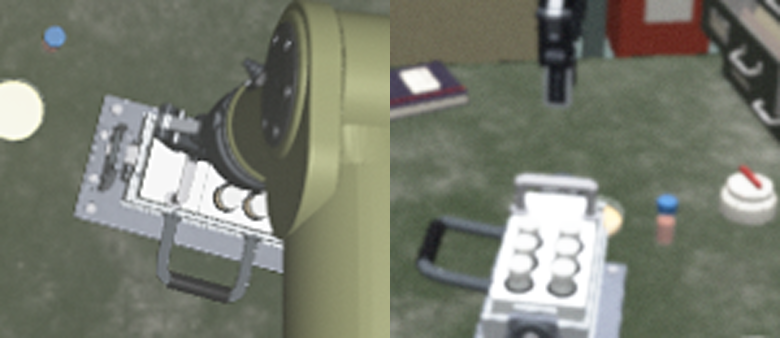

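The gripper sits over the handle: tips at (558,105) and bar at (557,185) in the right-hand picture. I'll descend partway and check.

>>> arm_command([
  [[0,0,0],[0,0,0.025],-0.3],
  [[0,0,0],[0,0,0.05],-0.3],
  [[0,0,0],[0,0,0.06],-0.3],
  [[0,0,0],[0,0,0.06],-0.3],
  [[0,0,0],[0,0,0.06],-0.3],
])

```text
time: 2.28
ee_pos: [0.5641, -0.0237, 0.1716]
tool_rot: [3.141, -0.001, 2.903]
contact_force: [-0.1, -0.3, 0.9]
grip_width: 0.0301
grip_force: 0.0
```

```bash
python3 -c "
from h import *
go([.5655,-.027,.124])
for n,(u,v) in dict(side=(300,190)).items():
    im=viewer.capture(n)[v:v+70,u:u+80,::-1]; cv2.imwrite(f'pics/e.png',cv2.resize(im,None,fx=7,fy=7,interpolation=2))
"
```

```text
t 2.28 pos [ 0.5641 -0.0237  0.1716] F [-0.1 -0.3  0.9] w 0.0301 0.0
turn [ 0.    -0.001  0.001] shift [-0.0022 -0.0029  0.0476]
```

View pics/e.png

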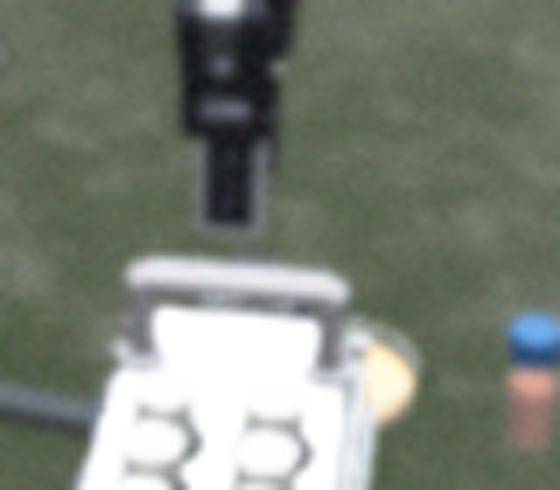

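The fingers at (230,225) are above the bar, whose centre is (238,280). I'll correct 3 mm and go down.

>>> arm_command([
  [[0,0,0],[-0.002,-0.003,0.012],-0.3],
  [[0,0,0],[-0.002,-0.003,0.024],-0.3],
  [[0,0,0],[-0.002,-0.003,0.036],-0.3],
  [[0,0,0],[-0.002,-0.003,0.047],-0.3],
  [[0,0,0],[-0.002,-0.003,0.047],-0.3],
])

```text
time: 2.75
ee_pos: [0.5634, -0.0283, 0.121]
tool_rot: [-3.14, -0.005, 2.901]
contact_force: [-0.5, -0.2, -0.8]
grip_width: 0.0296
grip_force: 0.0
```

>>> arm_command([
  [[0,0,0],[0,0,0],-0.5],
  [[0,0,0],[0,0,0],-0.7],
  [[0,0,0],[0,0,0],-1],
  [[0,0,0],[0,0,0],-1],
  [[0,0,0],[0,0,0],-1],
])

```text
time: 3.17
ee_pos: [0.5659, -0.0283, 0.1247]
tool_rot: [3.141, 0.001, 2.901]
contact_force: [0.3, 0.3, -2.5]
grip_width: 0.0086
grip_force: 58.4
```

>>> arm_command([
  [[0,0,0],[0,0,-0.001],-1],
  [[0,0,0],[0,0,-0.002],-1],
  [[0,0,0],[0,0,-0.003],-1],
  [[0,0,0],[0,0,-0.004],-1],
  [[0,0,0],[0,0,-0.004],-1],
])

```text
time: 3.58
ee_pos: [0.5653, -0.0287, 0.1282]
tool_rot: [-3.141, -0.0, 2.901]
contact_force: [0.7, -1.1, -4.7]
grip_width: 0.009
grip_force: 58.4
```

>>> arm_command([
  [[0,0,0],[0,0,-0.001],-1],
  [[0,0,0],[0,0,-0.002],-1],
  [[0,0,0],[0,0,-0.003],-1],
  [[0,0,0],[0,0,-0.004],-1],
  [[0,0,0],[0,0,-0.004],-1],
])

```text
time: 4.0
ee_pos: [0.5655, -0.0284, 0.1324]
tool_rot: [3.141, -0.0, 2.901]
contact_force: [0.4, -1.4, -5.2]
grip_width: 0.0088
grip_force: 58.3
```

It lifts freely (about 8 mm at 5 N), so it isn't latched. I'll press it down.

>>> arm_command([
  [[0,0,0],[0,0,0.003],-1],
  [[0,0,0],[0,0,0.006],-1],
  [[0,0,0],[0,0,0.009],-1],
  [[0,0,0],[0,0,0.012],-1],
  [[0,0,0],[0,0,0.012],-1],
])

```text
time: 4.42
ee_pos: [0.5667, -0.0261, 0.1218]
tool_rot: [3.138, 0.002, 2.903]
contact_force: [-1.0, 4.6, 7.0]
grip_width: 0.0086
grip_force: 59.7
```

>>> arm_command([
  [[0,0,0],[0,0,0.001],-1],
  [[0,0,0],[0,0,0.002],-1],
  [[0,0,0],[0,0,0.003],-1],
  [[0,0,0],[0,0,0.003],-1],
])

```text
time: 4.75
ee_pos: [0.5672, -0.0255, 0.1201]
tool_rot: [3.137, 0.002, 2.903]
contact_force: [-3.5, 5.8, 11.0]
grip_width: 0.009
grip_force: 60.2
```

>>> arm_command([
  [[0,0,0],[0,0,0.002],-1],
  [[0,0,0],[0,0,0.004],-1],
  [[0,0,0],[0,0,0.005],-1],
  [[0,0,0],[0,0,0.005],-1],
])

```text
time: 5.08
ee_pos: [0.5682, -0.0252, 0.1184]
tool_rot: [3.135, 0.004, 2.903]
contact_force: [-9.1, 7.6, 29.0]
grip_width: 0.0089
grip_force: 62.2
```

>>> arm_command([
  [[0,0,0],[0,0,0.001],-1],
  [[0,0,0],[0,0,0.001],-1],
  [[0,0,0],[0,0,0.001],-1],
])

```text
time: 5.33
ee_pos: [0.5685, -0.0253, 0.1183]
tool_rot: [3.134, 0.005, 2.903]
contact_force: [-9.7, 5.7, 33.6]
grip_width: 0.0089
grip_force: 62.7
```

>>> arm_command([
  [[0,0,0],[0,0,-0.003],-1],
  [[0,0,0],[0,0,-0.006],-1],
  [[0,0,0],[0,0,-0.009],-1],
  [[0,0,0],[0,0,-0.012],-1],
  [[0,0,0],[0,0,-0.012],-1],
])

```text
time: 5.75
ee_pos: [0.5664, -0.0281, 0.1239]
tool_rot: [3.141, 0.002, 2.901]
contact_force: [1.0, 1.4, 2.9]
grip_width: 0.0086
grip_force: 59.7
```

>>> arm_command([
  [[0,0,0],[0,0,-0.001],-1],
  [[0,0,0],[0,0,-0.002],-1],
  [[0,0,0],[0,0,-0.003],-1],
  [[0,0,0],[0,0,-0.004],-1],
  [[0,0,0],[0,0,-0.004],-1],
])

```text
time: 6.17
ee_pos: [0.5645, -0.0285, 0.1247]
tool_rot: [-3.14, -0.002, 2.901]
contact_force: [6.8, 0.7, -16.1]
grip_width: 0.009
grip_force: 58.1
```

It holds at 16 N. I'll pull a little more and hold.

>>> arm_command([
  [[0,0,0],[0,0,-0.001],-1],
  [[0,0,0],[0,0,-0.001],-1],
  [[0,0,0],[0,0,-0.001],-1],
  [[0,0,0],[0,0,-0.001],-1],
  [[0,0,0],[0,0,-0.001],-1],
])

```text
time: 6.58
ee_pos: [0.5642, -0.0284, 0.1248]
tool_rot: [-3.139, -0.003, 2.901]
contact_force: [7.0, -0.1, -20.2]
grip_width: 0.0088
grip_force: 58.1
```

>>> arm_command([
  [[0,0,0],[0,0,0],-1],
  [[0,0,0],[0,0,0.002],-1],
  [[0,0,0],[0,0,0.004],-1],
  [[0,0,0],[0,0,0.0045],-0.6],
  [[0,0,0],[0,0,0.0045],-0.3],
])

```text
time: 7.0
ee_pos: [0.565, -0.0288, 0.1241]
tool_rot: [-3.141, -0.001, 2.9]
contact_force: [-1.0, 0.3, 0.4]
grip_width: 0.0278
grip_force: 0.0
```

>>> arm_command([
  [[0,0,0],[0,0,0],-0.3],
  [[0,0,0],[0,0,-0.02],-0.3],
  [[0,0,0],[0,0,-0.05],-0.3],
  [[0,0,0],[0,0,-0.075],-0.3],
  [[0,0,0],[0,0,-0.075],-0.3],
])

```text
time: 7.42
ee_pos: [0.5684, -0.0288, 0.2048]
tool_rot: [3.138, 0.008, 2.9]
contact_force: [1.4, -1.0, 0.7]
grip_width: 0.03
grip_force: 0.0
```

The latch took 20 N without lifting, and the handle is released. Next I'll turn the tool a quarter for the turn bar.

```bash
python3 -c "
from h import *
print(readout.observe()['joints'].round(2))
for k in(1,-1): go([.458,-.046,.2],(np.pi,0,np.pi-.2405+k*np.pi/2))"
```

```text
[-0.46  0.16  0.52  1.72 -0.09  1.27  1.41]
t 7.42 pos [ 0.5684 -0.0288  0.2048] F [ 1.4 -1.   0.7] w 0.03 0.0
turn [-0.004  0.009 -1.572] shift [ 0.1032 -0.043   0.0038]
t 7.42 pos [ 0.5684 -0.0288  0.2048] F [ 1.4 -1.   0.7] w 0.03 0.0
turn [0.009 0.004 1.57 ] shift [ 0.1032 -0.043   0.0038]
```

>>> arm_command([
  [[0,0,0.12],[0.02,-0.008,0],-0.3],
  [[0,0,0.24],[0.045,-0.018,0],-0.3],
  [[0,0,0.36],[0.07,-0.028,0],-0.3],
  [[0,0,0.48],[0.09,-0.037,0],-0.3],
  [[0,0,0.6],[0.103,-0.043,0],-0.3],
])

```text
time: 7.83
ee_pos: [0.4529, -0.0461, 0.1987]
tool_rot: [-3.141, -0.001, 2.294]
contact_force: [0.1, 0.3, 1.1]
grip_width: 0.0302
grip_force: 0.0
```

>>> arm_command([
  [[0,0,0.12],[0,0,0],-0.3],
  [[0,0,0.24],[0,0,0],-0.3],
  [[0,0,0.36],[0,0,0],-0.3],
  [[0,0,0.48],[0,0,0],-0.3],
  [[0,0,0.6],[0,0,0],-0.3],
])

```text
time: 8.25
ee_pos: [0.4549, -0.0457, 0.199]
tool_rot: [-3.142, -0.0, 1.695]
contact_force: [-0.0, -0.0, -0.2]
grip_width: 0.0296
grip_force: 0.0
```

>>> arm_command([
  [[0,0,0.12],[0,0,0],-0.3],
  [[0,0,0.24],[0,0,0],-0.3],
  [[0,0,0.37],[0,0,0],-0.3],
  [[0,0,0.37],[0,0,0],-0.3],
  [[0,0,0.37],[0,0,0],-0.3],
])

```text
time: 8.67
ee_pos: [0.455, -0.0457, 0.1989]
tool_rot: [-3.141, -0.0, 1.334]
contact_force: [-0.4, 0.4, 0.8]
grip_width: 0.0299
grip_force: 0.0
```

```bash
python3 -c "
from h import *
go([.458,-.046,.0815],(np.pi,0,np.pi/2-.2405))
im=viewer.capture('side')[170:290,240:370,::-1]; cv2.imwrite('pics/f.png',cv2.resize(im,None,fx=4.5,fy=4.5,interpolation=2))
"
```

```text
t 8.67 pos [ 0.455  -0.0457  0.1989] F [-0.4  0.4  0.8] w 0.0299 0.0
turn [-0.    -0.     0.003] shift [0.0004 0.003  0.1174]
```

View pics/f.png

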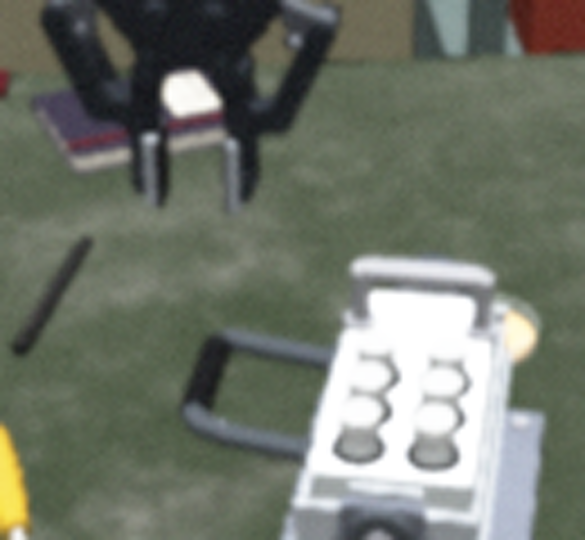

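The fingers straddle (193,200) directly above the grip at (206,372). I'll descend and close.

>>> arm_command([
  [[0,0,0],[0,0.003,0.03],-0.3],
  [[0,0,0],[0,0.003,0.06],-0.3],
  [[0,0,0],[0,0.003,0.085],-0.3],
  [[0,0,0],[0,0.003,0.105],-0.3],
  [[0,0,0],[0,0.003,0.117],-0.3],
])

```text
time: 9.13
ee_pos: [0.4565, -0.0463, 0.0795]
tool_rot: [-3.138, 0.001, 1.334]
contact_force: [0.3, -0.1, 0.1]
grip_width: 0.0301
grip_force: 0.0
```

>>> arm_command([
  [[0,0,0],[0,0,0],-0.4],
  [[0,0,0],[0,0,0],-0.6],
  [[0,0,0],[0,0,0],-0.8],
  [[0,0,0],[0,0,0],-1],
  [[0,0,0],[0,0,0],-1],
])

```text
time: 9.55
ee_pos: [0.4561, -0.046, 0.0818]
tool_rot: [-3.137, 0.0, 1.332]
contact_force: [-5.4, 0.3, -2.2]
grip_width: 0.013
grip_force: 58.4
```

```bash
python3 -c "
from h import *
go([.458,-.046,.0815],(np.pi,0,np.pi/2-.2405))
for d in range(0,181,15): a=np.radians(d); print(d,(.1-.1*np.cos(a)).round(4),(-.1*np.sin(a)).round(4))
"
```

```text
t 9.55 pos [ 0.4561 -0.046   0.0818] F [-5.4  0.3 -2.2] w 0.013 58.4
turn [-0.004  0.     0.001] shift [0.0005 0.0018 0.0003]
0 0.0 -0.0
15 0.0034 -0.0259
30 0.0134 -0.05
45 0.0293 -0.0707
60 0.05 -0.0866
75 0.0741 -0.0966
90 0.1 -0.1
105 0.1259 -0.0966
120 0.15 -0.0866
135 0.1707 -0.0707
150 0.1866 -0.05
165 0.1966 -0.0259
180 0.2 -0.0
```

>>> arm_command([
  [[0,0,0],[0,0.0005,-0.0105],-1],
  [[0,0,0],[0,0.002,-0.021],-1],
  [[0,0,0],[0,0.005,-0.031],-1],
  [[0,0,0],[0,0.0085,-0.0405],-1],
  [[0,0,0],[0,0.0135,-0.05],-1],
])

```text
time: 9.97
ee_pos: [0.4699, -0.0495, 0.1332]
tool_rot: [-3.139, -0.0, 1.331]
contact_force: [-4.6, 0.0, -3.5]
grip_width: 0.0131
grip_force: 59.2
```

>>> arm_command([
  [[0,0,0],[0,0.0055,-0.009],-1],
  [[0,0,0],[0,0.0125,-0.017],-1],
  [[0,0,0],[0,0.0195,-0.0245],-1],
  [[0,0,0],[0,0.028,-0.031],-1],
  [[0,0,0],[0,0.0365,-0.0365],-1],
])

```text
time: 10.38
ee_pos: [0.507, -0.0588, 0.1699]
tool_rot: [3.141, 0.0, 1.331]
contact_force: [-2.7, -1.5, -8.1]
grip_width: 0.0128
grip_force: 58.9
```

>>> arm_command([
  [[0,0,0],[0,0.0095,-0.005],-1],
  [[0,0,0],[0,0.019,-0.0085],-1],
  [[0,0,0],[0,0.029,-0.011],-1],
  [[0,0,0],[0,0.0395,-0.013],-1],
  [[0,0,0],[0,0.05,-0.0135],-1],
])

```text
time: 10.8
ee_pos: [0.5543, -0.0708, 0.1819]
tool_rot: [-3.139, 0.001, 1.331]
contact_force: [-6.1, -1.1, -9.3]
grip_width: 0.0132
grip_force: 58.8
```

```bash
python3 -c "
from h import *
go([.555,-.0696,.1815],(np.pi,0,np.pi/2-.2405))
im=viewer.capture('side')[150:310,240:420,::-1]; cv2.imwrite('pics/g.png',cv2.resize(im,None,fx=3,fy=3,interpolation=2))
"
```

```text
t 10.8 pos [ 0.5543 -0.0708  0.1819] F [-6.1 -1.1 -9.3] w 0.0132 58.8
turn [-0.003  0.001  0.001] shift [0.0013 0.0004 0.0004]
```

View pics/g.png

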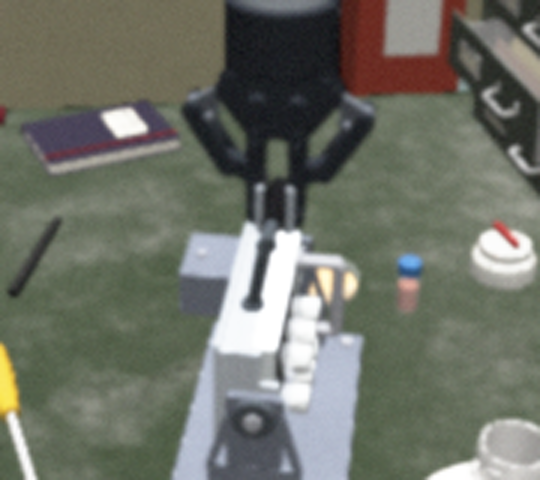

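The cradle is vertical at about 90°, with the cassette seated (vial caps at (305,345)). I'll go on over.

>>> arm_command([
  [[0,0,0],[0,0.0105,0.0005],-1],
  [[0,0,0],[0,0.021,0.002],-1],
  [[0,0,0],[0,0.031,0.005],-1],
  [[0,0,0],[0,0.0405,0.0085],-1],
  [[0,0,0],[0,0.05,0.0135],-1],
])

```text
time: 11.27
ee_pos: [0.602, -0.0828, 0.1683]
tool_rot: [-3.137, 0.002, 1.331]
contact_force: [-7.8, -0.6, -5.3]
grip_width: 0.0132
grip_force: 59.5
```

>>> arm_command([
  [[0,0,0],[0,0.009,0.0055],-1],
  [[0,0,0],[0,0.017,0.0125],-1],
  [[0,0,0],[0,0.0245,0.0195],-1],
  [[0,0,0],[0,0.031,0.028],-1],
  [[0,0,0],[0,0.0365,0.0365],-1],
])

```text
time: 11.68
ee_pos: [0.6372, -0.0917, 0.1317]
tool_rot: [-3.137, 0.002, 1.33]
contact_force: [-9.3, -2.3, -1.9]
grip_width: 0.0131
grip_force: 59.8
```

>>> arm_command([
  [[0,0,0],[0,0.005,0.0095],-1],
  [[0,0,0],[0,0.0085,0.019],-1],
  [[0,0,0],[0,0.011,0.029],-1],
  [[0,0,0],[0,0.013,0.0395],-1],
  [[0,0,0],[0,0.0135,0.048],-1],
])

```text
time: 12.1
ee_pos: [0.6501, -0.095, 0.0838]
tool_rot: [-3.136, 0.002, 1.331]
contact_force: [-10.6, -2.0, 2.0]
grip_width: 0.0128
grip_force: 60.1
```

>>> arm_command([
  [[0,0,0],[0,0,0.002],-1],
  [[0,0,0],[0,0,0.002],-1],
])

```text
time: 12.27
ee_pos: [0.6501, -0.095, 0.082]
tool_rot: [-3.137, 0.002, 1.331]
contact_force: [-8.1, -1.0, -2.5]
grip_width: 0.0129
grip_force: 60.0
```

>>> arm_command([
  [[0,0,0],[0,-0.001,0.002],-1],
  [[0,0,0],[0,-0.001,0.004],-1],
  [[0,0,0],[0,-0.001,0.005],-1],
  [[0,0,0],[0,-0.001,0.005],-1],
])

```text
time: 12.6
ee_pos: [0.6502, -0.095, 0.0816]
tool_rot: [-3.139, 0.0, 1.33]
contact_force: [-15.4, -0.0, 17.9]
grip_width: 0.0129
grip_force: 62.1
```

It's firm at the stop. I'll ease off, open and go up.

>>> arm_command([
  [[0,0,0],[0,-0.001,-0.003],-1],
  [[0,0,0],[0,-0.001,-0.003],-0.7],
  [[0,0,0],[0,-0.001,-0.003],-0.3],
  [[0,0,0],[0,-0.001,-0.003],-0.3],
  [[0,0,0],[0,-0.001,-0.003],-0.3],
])

```text
time: 13.02
ee_pos: [0.6527, -0.0927, 0.0817]
tool_rot: [3.137, -0.001, 1.332]
contact_force: [-0.0, -0.1, -0.0]
grip_width: 0.0299
grip_force: 0.0
```

>>> arm_command([
  [[0,0,0],[0,0,-0.02],-0.3],
  [[0,0,0],[0,0,-0.05],-0.3],
  [[0,0,0],[0,0,-0.09],-0.3],
  [[0,0,0],[0,0,-0.13],-0.3],
  [[0,0,0],[0,0,-0.15],-0.3],
])

```text
time: 13.43
ee_pos: [0.6534, -0.0935, 0.2366]
tool_rot: [3.132, -0.002, 1.332]
contact_force: [1.7, -1.0, -0.1]
grip_width: 0.0297
grip_force: 0.0
```

```bash
python3 -c "
from h import *
go([.652,-.093,.0815],(np.pi,0,np.pi/2-.2405))
im=viewer.capture('side')[170:350,240:440,::-1]; cv2.imwrite('pics/i.png',cv2.resize(im,None,fx=3,fy=3,interpolation=2))
print(proj('side',R.from_euler('z',-.2405).apply([[.1,0,.1],[.1*np.cos(.15),0,.1+.1*np.sin(.15)]])+[.555,-.0696,0]).round(1))
"
```

```text
t 13.43 pos [ 0.6534 -0.0935  0.2366] F [ 1.7 -1.  -0.1] w 0.0297 0.0
turn [ 0.009 -0.002  0.001] shift [-0.0002 -0.0029  0.1551]
[[377.1 262. ]
 [377.  256.3]]
```

View pics/i.png

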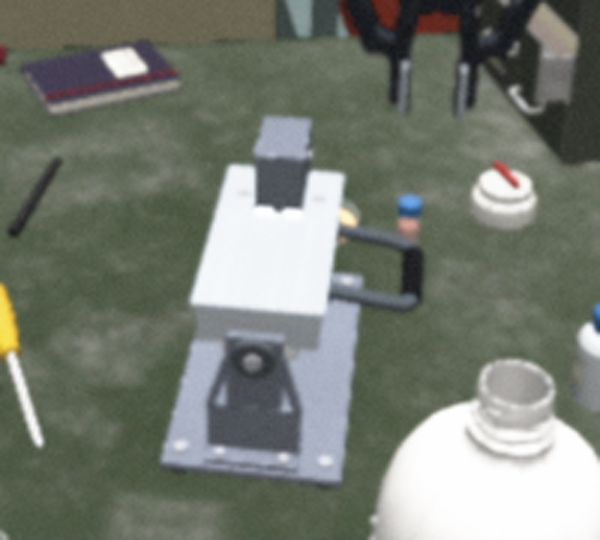

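The tray is upside down with its bar at full-image (377,262), exactly the predicted stop position. The gripper is clear and the bystanders haven't moved. Letting it settle, then handing in.

>>> arm_command([
  [[0,0,0],[0,0,-0.01],-0.3],
  [[0,0,0],[0,0,-0.01],-0.3],
  [[0,0,0],[0,0,-0.01],-0.3],
])

```text
time: 13.73
ee_pos: [0.6506, -0.0929, 0.2395]
tool_rot: [3.142, -0.0, 1.331]
contact_force: [-0.1, -0.4, -0.3]
grip_width: 0.0298
grip_force: 0.0
```

```bash
python3 -c "
from station import order
print(order.close_job())"
```

```text
the job is handed in; nothing more can be done
None
```

The cassette started unlatched, so I pressed it down until firm; it then held a 20 N tug, and I swung the cradle over to its stop, let go with the cassette latched upside down, and handed the job in at 13.7 s (no verdict was returned).

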